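# Peel the top tray off a clinging stack and show it to the camera

## Robot

A 7-joint arm with a two-finger parallel gripper is mounted at the origin on the work surface. World frame = base frame: x ahead of the robot, y to its left, z up, the work surface at z = 0. Lengths are in m, angles in rad, forces in N, time in s.
With the tool pointing down it reaches from about 0.4 to 0.75 m from the base axis. Payload 19.5 kg.
Tool frame: the origin (TCP) lies midway between the tips of the shut fingers; the grasp point (between the pads) lies bot.pinch_z behind it (bot.pinch_z is the distance from the TCP to the grasp point, in m); z points along the fingers, y is the line along which they close (so a half turn about z gives the same grasp; the last joint's range is limited). The gripper opens to 85 mm and grips with 20 to 120 N. Pads are 22 mm wide; open, the fingers measure 114 mm over their backs; the gripper's body (76 mm by 85 mm) begins 54 mm behind the grasp point. The pads swing forward as they close: fully open they stand 13 mm farther back than shut.
Start: joints at [1.243, 0.707, -0.028, 1.485, 0.022, 0.951, -0.075], TCP at [0.162, -0.552, 0.231] pointing down, gripper open.
Joint ranges: [-2.71, 2.71], [-0.32, 2.16], [-1.57, 1.52], [0, 2.45], [-1.46, 4.6], [0, 2.02], [-2.83, 2.83]. Speed limits (rad/s): [1.89, 1.89, 2.57, 2.57, 3.01, 3.01, 3.01].

## Interface

Orientations are given as a unit quaternion [x, y, z, w].
In Python, from station import bot, imaging, order gives the robot as it stands.
- The arm moves only by the tool servo_tool, never from a script. Its argument "targets" is a list of rows, each an object of numbers: "ax", "ay", "az": the turn, a rotation vector about the tool's x, y, z in rad; "dx", "dy", "dz": the shift along the tool's x, y, z in mm; "hand": the closure, from 0 (fully open) to 1 (shut). In form: [{"ax": .., "ay": .., "az": .., "dx": .., "dy": .., "dz": .., "hand": ..}, ...]. A call has exactly 8 rows; each row shifts and turns the commanded pose from where the row before left it, along the tool's axes as they then stand; what a row does not reach is not made up. A row lasts 1/10 s, in which the tool goes at most 50 mm and 8.59 degrees, less where a joint would pass 70% of its speed; a pose out of reach is approached as far as the arm can. A call is refused whole if a number of a shift passes 50 or a number of a turn 0.15, either way. A call with a gripper value outside its range is refused whole. The fingers move at their own pace and stop on an object; the grip force is fixed at half the most. Time passes only in rows, so rows that do not move let the fingers close, or fill a call up. It gives the time, the measured TCP pose, the force, the opening and the grip force at its end, in the units of the state.
- bot.get_obs(): the state, without advancing time (a new reading comes with each control period).
- imaging.grab_frame(name): name is "scene" or "top" or "wrist"; returns the picture (480x640x3 uint8, blue, green, red); there is no depth.
- imaging.camera_model(name): a dict with "vertical_fov" (degrees; the focal length in pixels is half the picture's height over the tangent of half this angle, whatever the lens; pixels are square), "cx", "cy" (the principal point, pixels), "R" (3x3) and "t" (3): a world point X has camera coordinates R X + t. Camera axes: x right, y down, z forward; pixel columns grow to the right and rows downward; lengths in m; the calibration is good to about 2 mm. The wrist camera is an equidistant fisheye: a pixel r from the principal point sees the ray r / f radians off the axis. A picture is of the moment at which its call begins: read the wrist's pose just before it. camera_model takes no time and is no camera call; for the wrist camera it gives the pose at the moment of the call.
- order.finish_job(): hands the job in; it is judged then, once.
Trained networks look in the newest picture that a camera, given by its name, has taken for a name from the list of things; names that differ only in an ending like _2 or _b are one class to them, and where a whole thing is asked for, a point or a joint stands for the part that bears it (a point fixed in the world has none). Each returns a list of dicts, best first, with "score" (0 to 1); they miss things now and then, are a little off and sometimes report something else, mostly with a low value. They report only what shows in the picture. A call takes as long as a camera call. They do not tell look-alikes from the thing itself.
- imaging.recognise(camera, query): "position" ([x, y, z] in m, in world coordinates, good to about 4 mm: the middle of the surface that is visible of it).
- imaging.silhouettes(camera, query): "pixels" (480x640 bool, what is visible of it).
The state is a dict: "time": time; "q": joint angles; "joint_vel": joint speeds; "effort": joint torques, N m; "tool_pos": TCP position; "ee_rot": TCP orientation; "wrist_force": force on the tool from outside, world axes, zero at the start; "torque": the same for the moment, N m; "opening": finger opening in m; "grip_force": force on a finger pad.
Only numpy, scipy, OpenCV 4.12 (cv2) and the standard library are available. Lean on these libraries where they do the work, as an engineer would, in place of code of your own. Each camera call takes 0.05 s, during which the arm holds its last target. There are 200 camera calls.

## Task

Two stacks of nested parts trays stand on the bench and the trays cling together: take the top tray of the taller stack (either one if their heights are within 8 mm of each other) by the grip lug on its corner, lifting that corner first while the opposite corner still sits on the stack, and then take it right off. Present it level and still, centred about 12 cm above the lens of the upward-looking inspection camera, and finish there with the tray held in the gripper. Leave the other tray seated and do not disturb the other things on the bench.

Things in the scene. Friction and masses are not known exactly. Their poses are not given: they have to be found in the camera images.
- tray_a: formed grey plastic tray, the top one of stack a, 100 g: flat rim 150 x 110 mm and 4 mm thick around an open basin (outside 114 x 74 mm) that hangs 14 mm below the rim's underside. On one corner of the rim stands the grip lug. Origin: middle of the tray, at the height of the rim's underside. x along the 150 mm side, y along the 110 mm side, z up
- tray_a_lug (a point): middle of the top of tray a's grip lug, an upright block 30 mm tall above the rim's upper face, 24 mm long and 12 mm thick, at (-66, -48.4) mm in the tray's frame, near the (-x, -y) corner; its 24 mm length runs along the rim's diagonal (36.3 degrees from tray x towards tray y), so it is pinched 12 mm wide across that diagonal. Axes as the tray's
- tray_a_near (a point): rim corner of tray a beside its lug (tray frame -75, -55 mm), on the rim's underside
- tray_a_far (a point): rim corner of tray a diagonally across from the lug (tray frame +75, +55 mm), on the rim's underside
- stack_a: fixed nested stack under tray a, 150 x 110 mm. Origin: middle of its upper face, on which tray a's rim rests: z is the stack's height, 35 to 95 mm; axes as the seated tray's. Four spring pads on the long sides, 40 mm either side of the middle, grip the tray's basin with about 4 N friction each until it rises 8 mm there: raising the lug corner about the far corner takes about 10 N at the lug
- tray_b: formed grey plastic tray, the top one of stack b, 100 g: flat rim 150 x 110 mm and 4 mm thick around an open basin (outside 114 x 74 mm) that hangs 14 mm below the rim's underside. On one corner of the rim stands the grip lug. Origin: middle of the tray, at the height of the rim's underside. x along the 150 mm side, y along the 110 mm side, z up
- tray_b_lug (a point): middle of the top of tray b's grip lug, an upright block 30 mm tall above the rim's upper face, 24 mm long and 12 mm thick, at (-66, -48.4) mm in the tray's frame, near the (-x, -y) corner; its 24 mm length runs along the rim's diagonal (36.3 degrees from tray x towards tray y), so it is pinched 12 mm wide across that diagonal. Axes as the tray's
- tray_b_near (a point): rim corner of tray b beside its lug (tray frame -75, -55 mm), on the rim's underside
- tray_b_far (a point): rim corner of tray b diagonally across from the lug (tray frame +75, +55 mm), on the rim's underside
- stack_b: fixed nested stack under tray b, 150 x 110 mm. Origin: middle of its upper face, on which tray b's rim rests: z is the stack's height, 35 to 95 mm; axes as the seated tray's. Four spring pads on the long sides, 40 mm either side of the middle, grip the tray's basin with about 4 N friction each until it rises 8 mm there: raising the lug corner about the far corner takes about 10 N at the lug
- camera: fixed inspection camera lying on its back: grey box 100 x 80 x 36 mm with a black lens barrel, 52 mm across, on its top. Origin: middle of its underside, on the bench
- lens (a point): middle of the lens's upper face, 43 mm above the bench; z up, the way the camera looks
- glue: bystander: small amber glue bottle, 36 mm across, 75 mm tall. Origin: middle of its underside
- file: bystander: orange-handled screwdriver, 140 mm long, lying along its x. Origin: middle of its underside (along its length, near the middle)
- tape: bystander: roll of tape, 52 mm across, 20 mm tall. Origin: middle of its underside
- plaque: bystander: plywood plate 60 x 36 x 5 mm. Origin: middle of its underside
- flux: bystander: white jar 42 mm across, 50 mm tall. Origin: middle of its underside
- offcut: bystander: wood block 50 x 30 x 18 mm. Origin: middle of its underside
Mind the look-alikes: they are no part of the job. What is shaped like the camera but purple is not meant.

How it is judged:
On the way:
1. the held tray of the taller stack has its lug corner raised at least 15 mm while its opposite corner is still down on the stack (within 6 mm) (((z of stack_a in the frame of stack_b above -0.008 m and z of tray_a_near in the frame of stack_a above 0.015 m and z of tray_a_far in the frame of stack_a below 0.006 m and horizontal distance between tray_a_far and stack_a below 0.108 m and contact force between the fingers and tray_a above 0.5 N) or (z of stack_b in the frame of stack_a above -0.008 m and z of tray_b_near in the frame of stack_b above 0.015 m and z of tray_b_far in the frame of stack_b below 0.006 m and horizontal distance between tray_b_far and stack_b below 0.108 m and contact force between the fingers and tray_b above 0.5 N))), for 0.1 s.
At the end, for the whole second after the job is handed in: top tray of the taller stack (either if within 8 mm) held in the fingers, touching no stack, tray or camera; its origin within 25 mm sideways of the lens and 90 to 150 mm above it, level within 0.2 rad, at rest; other tray seated within 8 mm, 0.05 rad (((z of stack_a in the frame of stack_b above -0.008 m and horizontal distance between tray_a and lens below 0.025 m and z of tray_a in the frame of lens between 0.09 and 0.15 m and angle between tray_a's own z axis and vertical below 0.2 rad and linear speed of tray_a below 0.03 m/s and angular speed of tray_a below 0.3 rad/s and contact force between the fingers and tray_a above 1 N and contact force between tray_a and stack_a below 0.1 N and contact force between tray_a and stack_b below 0.1 N and contact force between tray_a and tray_b below 0.1 N and contact force between tray_a and camera below 0.1 N and distance between tray_b and stack_b below 0.008 m and angle between tray_b's own z axis and vertical below 0.05 rad) or (z of stack_b in the frame of stack_a above -0.008 m and horizontal distance between tray_b and lens below 0.025 m and z of tray_b in the frame of lens between 0.09 and 0.15 m and angle between tray_b's own z axis and vertical below 0.2 rad and linear speed of tray_b below 0.03 m/s and angular speed of tray_b below 0.3 rad/s and contact force between the fingers and tray_b above 1 N and contact force between tray_b and stack_b below 0.1 N and contact force between tray_b and stack_a below 0.1 N and contact force between tray_b and tray_a below 0.1 N and contact force between tray_b and camera below 0.1 N and distance between tray_a and stack_a below 0.008 m and angle between tray_a's own z axis and vertical below 0.05 rad))); the arm keeps its last pose, push and grip.
It fails at once if a bystander (bottle, screwdriver, tape, plaque, jar, offcut) is pushed more than 25 mm (distance of any of glue, file, tape, plaque, flux, offcut from where it was at the start of the episode above 0.025 m).
It also fails if it takes over 48 s, if anything falls off the work surface, if the arm or the gripper's body presses on something with over 40 N, if the wrist force passes 120 N, or if a joint passes its speed limit or range.

## Working session

There is one attempt and no reset: what is moved stays moved. The work goes in short steps, Python scripts to look and compute and a tool call to move; the robot and the scene stay as the last step left them, time stands still between calls to the robot, and variables do not carry over. Pictures are saved under pics/ and viewed, at most 10 in all, crops included, and the job is handed in when it is done.

Besides the shell and the picture viewer there is one more tool, called after "Request:" as name([rows], argument=value, ...), one row to a line, values as JSON. servo_tool: Moves the arm, as the interface text tells. Its arguments: {"type":"object","properties":{"targets":{"type":"array"}},"required":["targets"]}

```bash
mkdir -p pics; ls
python3 - <<'E'
from station import bot, imaging, order
import cv2
o=bot.get_obs();print(o, bot.pinch_z)
for n in ("scene","top"):
    im=imaging.grab_frame(n);cv2.imwrite(f"pics/{n}0.png",im)
    m=imaging.camera_model(n);print(n,m)
    for q in ("tray_a","tray_a_lug","camera","lens","stack_a"):
        for d in imaging.recognise(n,q)[:4]: print(q,d)
E
```

```text
pics
{'time': 0.0, 'q': array([ 1.24329541,  0.7070973 , -0.02760778,  1.48498883,  0.02198158,
        0.95090943, -0.07549575]), 'joint_vel': array([-0.00014418, -0.0017884 ,  0.00141311,  0.00085729,  0.00021331,
       -0.00096943,  0.00051714]), 'effort': array([ 2.78435664e-04, -8.83219886e+01,  1.23472821e+00, -2.36159420e+01,
        1.70456304e-02,  6.64491832e-03,  3.53047153e-05]), 'tool_pos': array([ 0.16203206, -0.55142292,  0.23083322]), 'ee_rot': array([ 9.89807907e-01,  1.42407883e-01, -9.16445948e-05, -5.42843020e-04]), 'wrist_force': array([ 0.12083065,  0.36552154, -0.08276668]), 'torque': array([0.01016086, 0.03257991, 0.03928587]), 'grip_force': 0.0, 'opening': 0.08553977485440135} 0.0187
scene {'vertical_fov': 45.295236651765464, 'cx': 325.4105222687406, 'cy': 238.8084933195618, 'R': array([[ 0.06060736,  0.99816076,  0.00135937],
       [ 0.65007445, -0.03843837, -0.75889768],
       [-0.75744964,  0.04687848, -0.65120846]]), 't': array([-0.0520819 , -0.2580082 ,  1.55347158])}
tray_a {'position': [0.6009, 0.0172, 0.0739], 'score': 0.87}
tray_a {'position': [0.
[... 850 characters left out ...]
[ 0.07780922, -0.01117088, -0.99690568]]), 't': array([0.01982565, 0.52760488, 1.04736527])}
tray_a {'position': [0.4763, -0.3031, 0.0447], 'score': 0.79}
tray_a {'position': [0.6086, 0.015, 0.0731], 'score': 0.58}
tray_a_lug {'position': [0.606, 0.0156, 0.0725], 'score': 0.69}
tray_a_lug {'position': [0.4383, 0.1355, 0.0086], 'score': 0.22}
camera {'position': [0.3675, 0.245, 0.04], 'score': 0.76}
camera {'position': [0.5231, 0.2618, 0.0369], 'score': 0.59}
lens {'position': [0.3659, 0.248, 0.0346], 'score': 0.85}
lens {'position': [0.5214, 0.2577, 0.0375], 'score': 0.8}
lens {'position': [0.4798, -0.249, 0.0227], 'score': 0.52}
stack_a {'position': [0.4797, -0.2503, 0.0211], 'score': 0.74}
```

View pics/scene0.png

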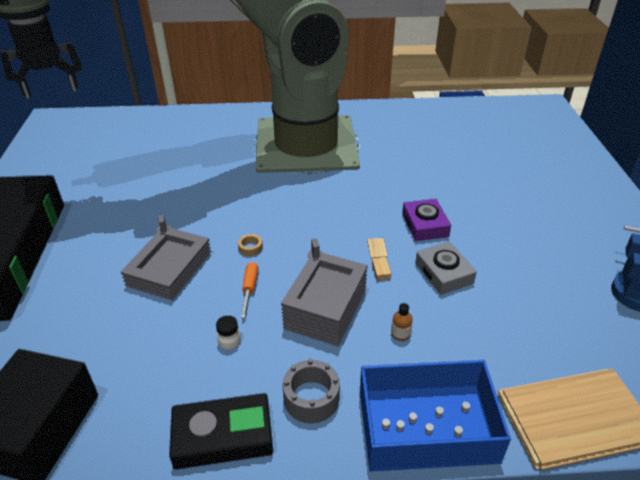

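View pics/top0.png

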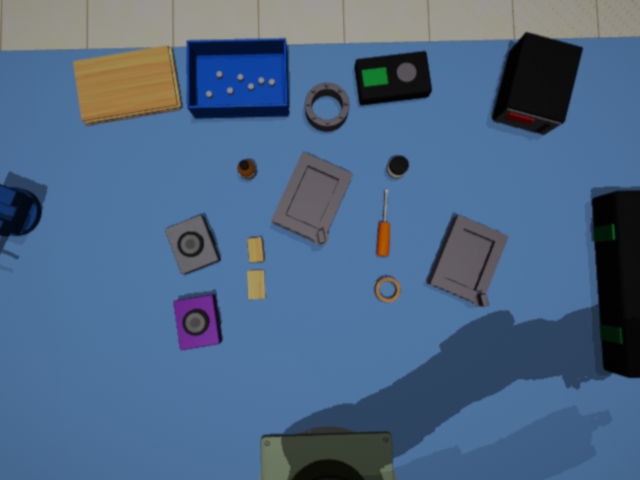

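The scene shows the middle stack at scene (325,295) / top (312,198), visibly taller, lug at scene (315,248) / top (321,236). The right/shorter stack is at scene (167,262) / top (468,258). The real grey camera is at scene (446,262) / top (190,243), and the purple look-alike at scene (427,215) / top (195,322). Next come close crops to pick corners.

Run:
```python
import cv2,numpy as np
s=cv2.imread("pics/scene0.png");t=cv2.imread("pics/top0.png")
def c(im,x,y,w=100,h=75): return cv2.resize(im[y:y+h,x:x+w],None,fx=4,fy=4,interpolation=cv2.INTER_CUBIC)
# origins
A=c(s,275,235);B=c(t,262,150,100,75);C=c(s,115,212);D=c(t,420,210,100,75)
B=cv2.resize(t[148:248,262:362],(400,300)) if 0 else c(t,262,172)
cv2.imwrite("pics/crop.png",np.vstack([np.hstack([A,B]),np.hstack([C,c(s,390,235)])]))
```

```text
(no output)
```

View pics/crop.png

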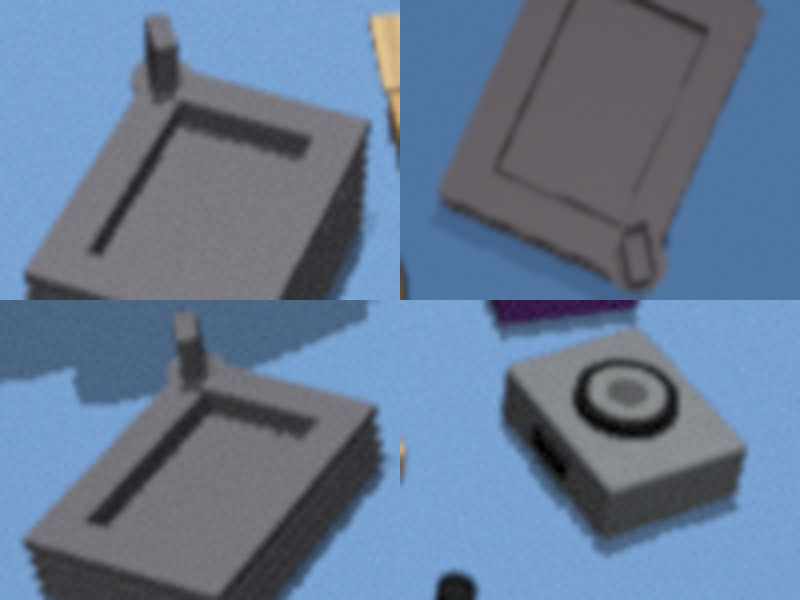

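```bash
cat > fit.py <<'E'
from station import bot, imaging, order
import numpy as np
from scipy.optimize import least_squares
M={n:imaging.camera_model(n) for n in("scene","top")}
def proj(n,X):
    m=M[n];f=240/np.tan(np.radians(m["vertical_fov"])/2);c=m["R"]@X+m["t"]
    return np.array([m["cx"],m["cy"]])+f*c[:2]/c[2]
def tri(obs):
    return least_squares(lambda X:np.concatenate([proj(n,X)-p for n,p in obs]),[.5,0,.05])
P={"A":(-.075,.055,.004),"C":(.075,-.055,.004),"F":(.075,.055,.004),"L":(-.066,-.0484,.034)}
def world(v,p):
    c,s=np.cos(v[3]),np.sin(v[3]);return np.array([v[0]+c*p[0]-s*p[1],v[1]+s*p[0]+c*p[1],v[2]+p[2]])
def fit(obs):
    return least_squares(lambda v:np.concatenate([proj(n,world(v,P[k]))-p for n,k,p in obs]),[.55,-.1,.06,-.4])
E
python3 - <<'E'
from fit import *
mid=[("scene","A",(367.5,265.5)),("scene","C",(281.75,303)),("scene","L",(315.25,240)),("top","A",(272.75,221)),("top","C",(352.75,174.5)),("top","L",(321.25,235.75)),("top","F",(304.5,153))]
sh=[("scene","A",(209,238.75)),("scene","C",(121.75,272.75)),("scene","L",(162,217)),("scene","F",(168.75,286.5)),("top","A",(428,286)),("top","C",(507,235)),("top","L",(483,298))]
for o in(mid,sh):
    r=fit(o);print(r.x.round(4),r.fun.round(1));print("lug",world(r.x,P["L"]).round(4))
    for k in"ACFL":
        oo=[(n,p) for n,kk,p in o if kk==k]
        if len(oo)==2:print(k,tri(oo).x.round(4))
r=tri([("scene",(446.75,258.25)),("top",(190.5,243.5))]);print("lens",r.x.round(4),r.fun.round(1))
E
```

```text
[ 0.6053  0.0144  0.0679 -0.451 ] [-0.5 -0.7 -2.  -0.6 -0.7  1.9 -2.  -0.2  0.6  0.2 -0.1  1.3 -2.  -1. ]
lug [ 5.248e-01 -4.000e-04  1.019e-01]
A [0.5617 0.0954 0.0697]
C [ 0.6494 -0.0654  0.0708]
L [5.268e-01 2.000e-04 1.083e-01]
[ 0.4767 -0.2948  0.0377 -0.4193] [ 0.6 -0.7 -0.6 -0.5 -0.5  1.3  1.5  0.1  0.9 -2.4 -0.3  0.5  0.5  1.8]
lug [ 0.3967 -0.3121  0.0717]
A [ 0.4258 -0.215   0.0355]
C [ 0.5237 -0.3752  0.0414]
L [ 0.4006 -0.3094  0.078 ]
lens [0.5237 0.2606 0.0445] [-0.3  0.  -0.3 -0. ]
```

Middle stack is 68 mm high and the other is 38 mm, so the middle one is chosen, with its lug top at about (0.526, 0.000, 0.105). The lens is at (0.524, 0.261, 0.0445), which matches the given 43 mm. Now moving above the lug.

Request:
servo_tool([
  {"ax":0,"ay":0,"az":0,"dx":20,"dy":-15,"dz":0,"hand":0},
  {"ax":0,"ay":0,"az":0,"dx":30,"dy":-25,"dz":0,"hand":0},
  {"ax":0,"ay":0,"az":0,"dx":30,"dy":-25,"dz":0,"hand":0},
  {"ax":0,"ay":0,"az":0,"dx":30,"dy":-25,"dz":0,"hand":0},
  {"ax":0,"ay":0,"az":0,"dx":30,"dy":-25,"dz":0,"hand":0},
  {"ax":0,"ay":0,"az":0,"dx":30,"dy":-25,"dz":0,"hand":0},
  {"ax":0,"ay":0,"az":0,"dx":30,"dy":-25,"dz":0,"hand":0},
  {"ax":0,"ay":0,"az":0,"dx":30,"dy":-25,"dz":0,"hand":0},
])

```text
time: 1.4
tool_pos: [0.3299, -0.3032, 0.2314]
ee_rot: [0.99, 0.142, 0.0, 0.0]
wrist_force: [1.6, 0.3, -0.0]
opening: 0.0855
grip_force: 0.0
```

Request:
servo_tool([
  {"ax":0,"ay":0,"az":0,"dx":30,"dy":-25,"dz":0,"hand":0},
  {"ax":0,"ay":0,"az":0,"dx":30,"dy":-25,"dz":0,"hand":0},
  {"ax":0,"ay":0,"az":0,"dx":30,"dy":-25,"dz":0,"hand":0},
  {"ax":0,"ay":0,"az":0,"dx":30,"dy":-25,"dz":0,"hand":0},
  {"ax":0,"ay":0,"az":0,"dx":30,"dy":-25,"dz":0,"hand":0},
  {"ax":0,"ay":0,"az":0,"dx":30,"dy":-25,"dz":0,"hand":0},
  {"ax":0,"ay":0,"az":0.05,"dx":30,"dy":-25,"dz":0,"hand":0},
  {"ax":0,"ay":0,"az":0.05,"dx":10,"dy":-15,"dz":0,"hand":0},
])

```text
time: 2.2
tool_pos: [0.4892, -0.0575, 0.2312]
ee_rot: [0.996, 0.093, 0.0, -0.0]
wrist_force: [-0.8, -0.5, 0.0]
opening: 0.0855
grip_force: 0.0
```

Request:
servo_tool([
  {"ax":0,"ay":0,"az":0,"dx":24,"dy":-25,"dz":10,"hand":0},
  {"ax":0,"ay":0,"az":0,"dx":23,"dy":-25,"dz":20,"hand":0},
  {"ax":0,"ay":0,"az":0,"dx":0,"dy":0,"dz":20,"hand":0},
  {"ax":0,"ay":0,"az":0,"dx":0,"dy":0,"dz":10,"hand":0},
  {"ax":0,"ay":0,"az":0,"dx":0,"dy":0,"dz":0,"hand":0},
  {"ax":0,"ay":0,"az":0,"dx":0,"dy":0,"dz":0,"hand":0},
  {"ax":0,"ay":0,"az":0,"dx":0,"dy":0,"dz":0,"hand":0},
  {"ax":0,"ay":0,"az":0,"dx":0,"dy":0,"dz":0,"hand":0},
])

```text
time: 3.0
tool_pos: [0.5248, -0.003, 0.1721]
ee_rot: [0.996, 0.093, 0.001, -0.0]
wrist_force: [1.1, 0.3, 0.8]
opening: 0.0852
grip_force: 0.0
```

Run:
```python
from fit import *
import cv2
o=bot.get_obs();print(o["tool_pos"],o["ee_rot"])
m=imaging.camera_model("wrist");im=imaging.grab_frame("wrist");
f=240/np.radians(m["vertical_fov"]/2); f2=240/np.tan(np.radians(m["vertical_fov"])/2);print(m,f,f2)
def pw(X,f=f2):
    c=m["R"]@X+m["t"];r=np.hypot(*c[:2]);th=np.arctan2(r,c[2]);return np.array([m["cx"],m["cy"]])+f*th*c[:2]/r
v=[.6053,.0144,.0679,-.451]
for k in P: p=pw(world(v,P[k]));print(k,p);cv2.circle(im,tuple(int(a) for a in p),3,(0,0,255),1)
for d in [(12,0),(0,6),(-12,0),(0,-6)]:
    c,s=np.cos(.6336),np.sin(.6336);q=np.array([-.066+(c*d[0]-s*d[1])/1e3,-.0484+(s*d[0]+c*d[1])/1e3,.034])
    p=pw(world(v,q));cv2.circle(im,tuple(int(a) for a in p),1,(0,255,0),-1)
cv2.imwrite("pics/w1.png",im)
```

```text
[ 0.52476982 -0.00295235  0.17206916] [ 9.95711139e-01  9.25148043e-02  5.80469430e-04 -2.86168155e-05]
{'vertical_fov': 65.70646984690485, 'cx': 314.6084889335159, 'cy': 242.78592812283458, 'R': array([[ 0.18387922, -0.98294833, -0.00100479],
       [-0.94858371, -0.17771841,  0.26192576],
       [-0.25763806, -0.04720958, -0.9650875 ]]), 't': array([-0.09966002,  0.47887648,  0.45514873])} 418.5580846202623 371.64829954431775
A [179.49526881 165.38807583]
C [444.1171274   83.97852086]
F [311.13467001 -13.40869895]
L [309.78894741 255.88840685]
```

View pics/w1.png

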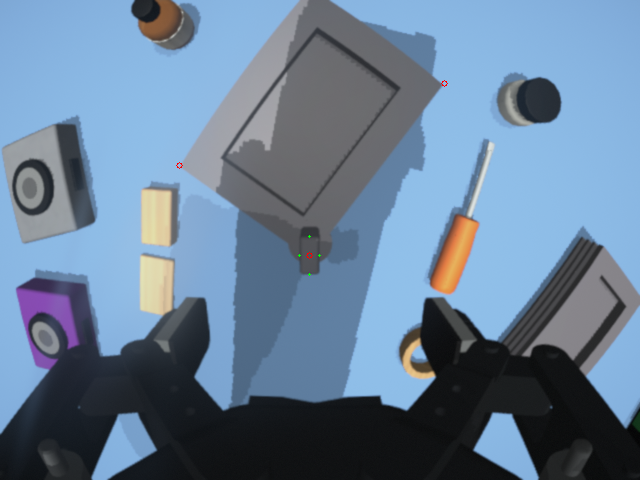

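Wrist view: the predicted lug outline (centre 310,256) and rim corners (179,165) and (444,84) lie on the image, so the pose is confirmed. Descend and grip.

Request:
servo_tool([
  {"ax":0,"ay":0,"az":0,"dx":1,"dy":-3,"dz":15,"hand":0},
  {"ax":0,"ay":0,"az":0,"dx":0,"dy":0,"dz":20,"hand":0},
  {"ax":0,"ay":0,"az":0,"dx":0,"dy":0,"dz":20,"hand":0},
  {"ax":0,"ay":0,"az":0,"dx":0,"dy":0,"dz":20,"hand":0},
  {"ax":0,"ay":0,"az":0,"dx":0,"dy":0,"dz":13,"hand":0},
  {"ax":0,"ay":0,"az":0,"dx":0,"dy":0,"dz":5,"hand":0},
  {"ax":0,"ay":0,"az":0,"dx":0,"dy":0,"dz":0,"hand":0},
  {"ax":0,"ay":0,"az":0,"dx":0,"dy":0,"dz":0,"hand":0},
])

```text
time: 3.85
tool_pos: [0.5252, 0.0004, 0.079]
ee_rot: [0.996, 0.093, 0.0, -0.0]
wrist_force: [0.1, 1.3, -1.0]
opening: 0.0853
grip_force: 0.0
```

Request:
servo_tool([
  {"ax":0,"ay":0,"az":0,"dx":0,"dy":0,"dz":0,"hand":0.4},
  {"ax":0,"ay":0,"az":0,"dx":0,"dy":0,"dz":0,"hand":0.7},
  {"ax":0,"ay":0,"az":0,"dx":0,"dy":0,"dz":0,"hand":1},
  {"ax":0,"ay":0,"az":0,"dx":0,"dy":0,"dz":0,"hand":1},
  {"ax":0,"ay":0,"az":0,"dx":0,"dy":0,"dz":0,"hand":1},
  {"ax":0,"ay":0,"az":0,"dx":0,"dy":0,"dz":0,"hand":1},
  {"ax":0,"ay":0,"az":0,"dx":0,"dy":0,"dz":0,"hand":1},
  {"ax":0,"ay":0,"az":0,"dx":0,"dy":0,"dz":0,"hand":1},
])

```text
time: 4.65
tool_pos: [0.525, 0.0004, 0.0785]
ee_rot: [0.996, 0.093, 0.0, -0.0]
wrist_force: [-1.8, -0.7, 6.7]
opening: 0.011
grip_force: 59.3
```

Request:
servo_tool([
  {"ax":0,"ay":-0.02,"az":0,"dx":0.2,"dy":0,"dz":-3.5,"hand":1},
  {"ax":0,"ay":-0.02,"az":0,"dx":0.2,"dy":0,"dz":-3.5,"hand":1},
  {"ax":0,"ay":-0.02,"az":0,"dx":0.2,"dy":0,"dz":-3.5,"hand":1},
  {"ax":0,"ay":-0.02,"az":0,"dx":0.2,"dy":0,"dz":-3.5,"hand":1},
  {"ax":0,"ay":-0.02,"az":0,"dx":0.2,"dy":0,"dz":-3.5,"hand":1},
  {"ax":0,"ay":-0.02,"az":0,"dx":0.2,"dy":0,"dz":-3.5,"hand":1},
  {"ax":0,"ay":-0.02,"az":0,"dx":0.2,"dy":0,"dz":-3.5,"hand":1},
  {"ax":0,"ay":0,"az":0,"dx":0,"dy":0,"dz":0,"hand":1},
])

```text
time: 5.45
tool_pos: [0.5278, 0.0008, 0.1027]
ee_rot: [0.993, 0.092, -0.07, 0.007]
wrist_force: [-1.1, -0.7, -1.2]
opening: 0.0105
grip_force: 59.8
```

Run:
```python
from fit import *
import cv2
o=bot.get_obs();print(o["tool_pos"],o["ee_rot"],o["wrist_force"],o["torque"],o["opening"])
s=imaging.grab_frame("scene");w=imaging.grab_frame("wrist")
a=cv2.resize(s[220:360,260:400],(400,400),interpolation=cv2.INTER_CUBIC)
b=cv2.resize(w[0:320,160:480],(400,400))
cv2.imwrite("pics/peel.png",np.hstack([a,b]))
```

```text
[0.52779846 0.00081987 0.102713  ] [ 0.99323482  0.09243919 -0.06996873  0.00662989] [-1.060448   -0.7444824  -1.24142891] [-0.35499828  0.0053797  -0.14493256] 0.010465238925207097
```

View pics/peel.png

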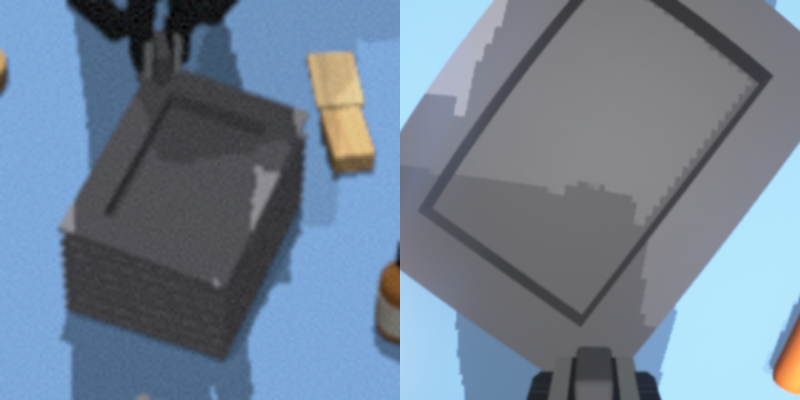

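Run:
```python
from fit import *
from scipy.spatial.transform import Rotation as R
v=[.6053,.0144,.0679,-.451]
F=world(v,(.075,.055,0)); ax=np.array([np.cos(v[3]+.6336+np.pi/2),np.sin(v[3]+.6336+np.pi/2),0])
for th in(0,.07,.14):
  for up in(0,.005):
    print(th,up,[ (k,proj("scene",F+[0,0,up]+R.from_rotvec(ax*th).apply(world(v,P[k])-F)).round(1)) for k in"ACF"])
```

```text
0 0 [('A', array([367. , 264.7])), ('C', array([279.8, 302.4])), ('F', array([338. , 320.5]))]
0 0.005 [('A', array([367.1, 262.8])), ('C', array([279.6, 300.4])), ('F', array([338. , 318.5]))]
0.07 0 [('A', array([367.3, 261.6])), ('C', array([279.7, 300.8])), ('F', array([338. , 320.6]))]
0.07 0.005 [('A', array([367.4, 259.7])), ('C', array([279.5, 298.8])), ('F', array([338.1, 318.6]))]
0.14 0 [('A', array([367.7, 258.8])), ('C', array([279.6, 299.3])), ('F', array([338.1, 320.7]))]
0.14 0.005 [('A', array([367.8, 256.8])), ('C', array([279.5, 297.3])), ('F', array([338.1, 318.8]))]
```

Scene corners A (368,258.5), C (282,300) and F (336,320) match a 0.14 rad peel with the far corner down, which is a near-corner rise of about 26 mm. Tilt a bit more, then lift off.

Request:
servo_tool([
  {"ax":0,"ay":-0.02,"az":0,"dx":0.2,"dy":0,"dz":-3.5,"hand":1},
  {"ax":0,"ay":-0.02,"az":0,"dx":0.2,"dy":0,"dz":-3.5,"hand":1},
  {"ax":0,"ay":-0.02,"az":0,"dx":0.2,"dy":0,"dz":-3.5,"hand":1},
  {"ax":0,"ay":0,"az":0,"dx":-0.8,"dy":0,"dz":-4,"hand":1},
  {"ax":0,"ay":0,"az":0,"dx":-1.6,"dy":0,"dz":-8,"hand":1},
  {"ax":0,"ay":0,"az":0,"dx":-3,"dy":0,"dz":-15,"hand":1},
  {"ax":0,"ay":0,"az":0,"dx":-4,"dy":0,"dz":-20,"hand":1},
  {"ax":0,"ay":0,"az":0,"dx":-4,"dy":0,"dz":-20,"hand":1},
])

```text
time: 6.35
tool_pos: [0.5299, 0.0014, 0.1824]
ee_rot: [0.991, 0.092, -0.099, 0.009]
wrist_force: [-0.4, -0.0, -1.3]
opening: 0.0106
grip_force: 59.6
```

Request:
servo_tool([
  {"ax":0,"ay":0.03,"az":0,"dx":-3,"dy":0,"dz":-15,"hand":1},
  {"ax":0,"ay":0.03,"az":0,"dx":0,"dy":0,"dz":0,"hand":1},
  {"ax":0,"ay":0.03,"az":0,"dx":0,"dy":0,"dz":0,"hand":1},
  {"ax":0,"ay":0.03,"az":0,"dx":0,"dy":0,"dz":0,"hand":1},
  {"ax":0,"ay":0.03,"az":0,"dx":0,"dy":0,"dz":0,"hand":1},
  {"ax":0,"ay":0.03,"az":0,"dx":0,"dy":0,"dz":0,"hand":1},
  {"ax":0,"ay":0.02,"az":0,"dx":0,"dy":0,"dz":0,"hand":1},
  {"ax":0,"ay":0,"az":0,"dx":0,"dy":0,"dz":0,"hand":1},
])

```text
time: 7.15
tool_pos: [0.5298, 0.0013, 0.1972]
ee_rot: [0.996, 0.093, 0.001, -0.0]
wrist_force: [0.4, 0.9, -1.0]
opening: 0.0109
grip_force: 59.6
```

Request:
servo_tool([
  {"ax":0,"ay":0,"az":0,"dx":-1,"dy":-7,"dz":0,"hand":1},
  {"ax":0,"ay":0,"az":0,"dx":-2,"dy":-14,"dz":0,"hand":1},
  {"ax":0,"ay":0,"az":0,"dx":-3,"dy":-20,"dz":0,"hand":1},
  {"ax":0,"ay":0,"az":0,"dx":-3,"dy":-20,"dz":0,"hand":1},
  {"ax":0,"ay":0,"az":0,"dx":-3,"dy":-20,"dz":0,"hand":1},
  {"ax":0,"ay":0,"az":0,"dx":-3,"dy":-20,"dz":0,"hand":1},
  {"ax":0,"ay":0,"az":0,"dx":-3,"dy":-20,"dz":0,"hand":1},
  {"ax":0,"ay":0,"az":0,"dx":-3,"dy":-20,"dz":0,"hand":1},
])

```text
time: 7.95
tool_pos: [0.4826, 0.1381, 0.1966]
ee_rot: [0.996, 0.093, -0.0, -0.0]
wrist_force: [0.2, 0.0, -1.4]
opening: 0.0108
grip_force: 59.6
```

Request:
servo_tool([
  {"ax":0,"ay":0,"az":0,"dx":-3,"dy":-20,"dz":0,"hand":1},
  {"ax":0,"ay":0,"az":0,"dx":-3,"dy":-20,"dz":0,"hand":1},
  {"ax":0,"ay":0,"az":0,"dx":-3,"dy":-20,"dz":2,"hand":1},
  {"ax":0,"ay":0,"az":0,"dx":-3,"dy":-20,"dz":5,"hand":1},
  {"ax":0,"ay":0,"az":0,"dx":-3,"dy":-18,"dz":6,"hand":1},
  {"ax":0,"ay":0,"az":0,"dx":-2,"dy":-12,"dz":6,"hand":1},
  {"ax":0,"ay":0,"az":0,"dx":-1,"dy":-6,"dz":4,"hand":1},
  {"ax":0,"ay":0,"az":0,"dx":0,"dy":0,"dz":0,"hand":1},
])

```text
time: 8.75
tool_pos: [0.4439, 0.2473, 0.1731]
ee_rot: [0.996, 0.093, -0.0, 0.0]
wrist_force: [0.4, -0.5, -0.2]
opening: 0.0108
grip_force: 59.6
```

Run:
```python
from fit import *
import cv2
o=bot.get_obs();print(o["tool_pos"],o["ee_rot"],o["wrist_force"],o["torque"],o["opening"])
s=imaging.grab_frame("scene");t=imaging.grab_frame("top")
v=[o["tool_pos"][0]+.0803,o["tool_pos"][1]+.014,o["tool_pos"][2]-.0105,-.451];print(v)
for n,im in(("scene",s),("top",t)):
    for k in"ACF":
        p=proj(n,world(v,P[k]));print(n,k,p.round(1))
        cv2.circle(im,tuple(int(round(a)) for a in p),2,(0,0,255),1)
a=cv2.resize(s[140:340,380:580],(400,400),interpolation=cv2.INTER_CUBIC)
b=cv2.resize(t[130:330,100:300],(400,400),interpolation=cv2.INTER_CUBIC)
cv2.imwrite("pics/end.png",np.hstack([a,b]))
```

```text
[0.44389159 0.24733438 0.17310556] [ 9.95641040e-01  9.32669431e-02 -4.29546368e-04  1.15022872e-04] [ 0.35796118 -0.53487119 -0.19304637] [-0.00925063  0.10881655  0.05132128] 0.010779701710819094
[np.float64(0.5241915861531702), np.float64(0.2613343835428478), np.float64(0.16260556388870442), -0.451]
scene A [493.3 194.1]
scene C [416.1 226.3]
scene F [478.  241.8]
top A [126.7 264.3]
top C [219.8 212.7]
top F [163.7 187.3]
```

View pics/end.png

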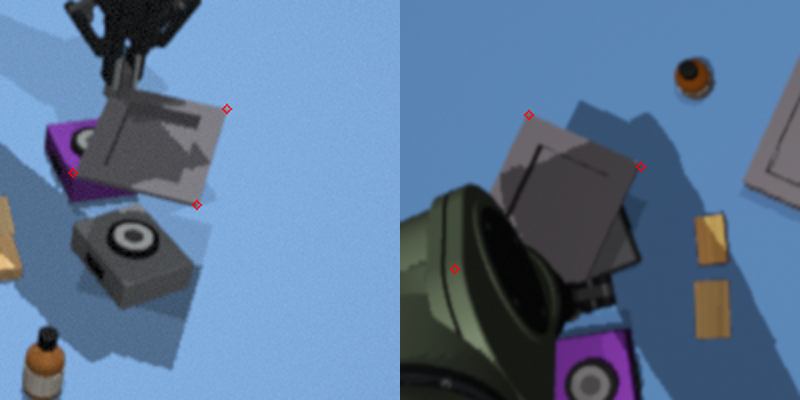

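The held tray is level over the grey camera; the predicted corners (scene 493,194; 416,226; 478,242) sit on the rim within 1–2 px. Settle, then hand in.

Request:
servo_tool([
  {"ax":0,"ay":0,"az":0,"dx":0,"dy":0,"dz":0,"hand":1},
  {"ax":0,"ay":0,"az":0,"dx":0,"dy":0,"dz":0,"hand":1},
  {"ax":0,"ay":0,"az":0,"dx":0,"dy":0,"dz":0,"hand":1},
  {"ax":0,"ay":0,"az":0,"dx":0,"dy":0,"dz":0,"hand":1},
  {"ax":0,"ay":0,"az":0,"dx":0,"dy":0,"dz":0,"hand":1},
  {"ax":0,"ay":0,"az":0,"dx":0,"dy":0,"dz":0,"hand":1},
  {"ax":0,"ay":0,"az":0,"dx":0,"dy":0,"dz":0,"hand":1},
  {"ax":0,"ay":0,"az":0,"dx":0,"dy":0,"dz":0,"hand":1},
])

```text
time: 9.65
tool_pos: [0.4444, 0.2468, 0.1736]
ee_rot: [0.996, 0.093, -0.0, -0.0]
wrist_force: [0.3, 0.1, -0.7]
opening: 0.0104
grip_force: 59.6
```

```bash
python3 -c "
from station import order
print(order.finish_job())"
```

```text
the job is handed in; nothing more can be done
None
```

The taller stack's top tray was peeled lug corner first and lifted off, and I handed the job in with it held level and still about 12 cm above the grey camera's lens; no verdict came back.

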